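Centre-punch the drill spot on a clamped bracket blank

ROBOT

A 6-joint arm with a two-finger parallel gripper is mounted at the origin on the work surface. World frame = base frame: x ahead of the robot, y to its left, z up, the work surface at z = 0. Lengths are in m, angles in degrees, forces in N, time in s.
With the tool pointing down it reaches from about 0.375 to 0.9 m from the base axis. Payload 3.1 kg.
Tool frame: the origin (TCP) lies midway between the tips of the shut fingers; the grasp point (between the pads) lies bot.pinch_z behind it (bot.pinch_z is the distance from the TCP to the grasp point, in m); z points along the fingers, y is the direction in which the jaws open and shut (so a half turn about z gives the same grasp; the last joint's range is limited). The gripper opens to 87 mm and grips with 3 to 60 N. Pads are 19 mm wide; open, the fingers measure 117 mm over their backs; the gripper's body (75 mm by 190 mm) begins 51 mm behind the grasp point.
Start: joints at [-75.029, 30.224, 82.088, -0, 67.689, -10.227], TCP at [0.266, -0.565, 0.223] pointing down, gripper open.
Joint ranges: [-176.69, 176.69], [-43.24, 126.21], [12.49, 139.97], [-82, 262], [0, 151.66], [-163.58, 163.58]. Speed limits (degrees/s): [159.86, 159.86, 180, 180, 180, 180].

INTERFACE

Orientations are given as a 3x3 rotation matrix whose columns are the frame's x, y, z axes.
In Python, from rig import bot gives the robot as it stands.
- The arm moves only by the tool apply_moves, never from a script. Its argument "motion" is text: rows parted by semicolons, each of 7 numbers parted by spaces: the shift along the tool's x, y, z in m, then the turn, a rotation vector about the tool's x, y, z in degrees, then the finger opening in m, from 0 to 0.087. A call has exactly 8 rows; each row is the pose to reach, as a shift and turn from the pose commanded when the call began, along the tool's axes at that moment; what a row does not reach only later rows make up. A row lasts 1/8 s, in which the tool goes at most 62.5 mm and 10.7 degrees, less where a joint would pass 70% of its speed; a pose out of reach is approached as far as the arm can. A call with a gripper value outside its range is refused whole. The fingers move at their own pace and stop on an object; the grip force is fixed at half the most. Time passes only in rows, so rows that repeat a pose let the fingers close, or fill a call up. It gives the time, the measured TCP pose, the force and the opening at its end, in the units of the state.
- bot.read_state(): the state, without advancing time (a new reading comes with each control period).
- bot.capture(name): name is "side" or "top"; returns the picture (420x560x3 uint8, red, green, blue); there is no depth.
- bot.get_calibration(name): a dict with "fx", "fy", "cx", "cy" (pixels), "rvec" (rotation vector, rad) and "tvec" (3), from world to camera coordinates, as OpenCV has them. Camera axes: x right, y down, z forward; pixel columns grow to the right and rows downward; lengths in m; the calibration is good to about 2 mm. A picture is of the moment at which its call begins. get_calibration takes no time and is no camera call.
- bot.hand_in(): hands the job in, once; it reports no verdict.
Trained networks look in the newest picture that a camera, given by its name, has taken for a name from the list of things; names that differ only in an ending like _2 or _b are one class to them, and where a whole thing is asked for, a point or a joint stands for the part that bears it (a point fixed in the world has none). Each returns a list of dicts, best first, with "p" (0 to 1); they miss things now and then, are a little off and sometimes report something else, mostly with a low value. They report only what shows in the picture. A call takes as long as a camera call. They do not tell look-alikes from the thing itself.
- bot.find_in(name, camera): "point" ([x, y, z] in m, in world coordinates, good to about 4 mm: the middle of the surface that is visible of it).
The state is a dict: "time_s": time; "joint_positions": joint angles; "qvel": joint speeds; "tau": joint torques, N m; "position": TCP position; "tcp_rot": TCP orientation; "force": force on the tool from outside, world axes, zero at the start; "moment": the same for the moment, N m; "opening": opening from 0.0 (shut) to 1.0 (fully open).
Only numpy, scipy, OpenCV 4.12 (cv2) and the standard library are available. Lean on these libraries where they do the work, as an engineer would, in place of code of your own. Each camera call takes 0.05 s, during which the arm holds its last target.

TASK

Take the spring-loaded centre punch out of the tool block, set its point in the small round drill spot of the aluminium bracket blank on the bench stand, and press it gently straight down until you feel its spring snap, holding it there for a moment. Do not snap it anywhere else and never lean on it hard, and put it back upright in the hole it came from, its collar down on the block, without knocking over or pushing away the other tools and the glassware.

Things in the scene. Friction and masses are not known exactly. Their poses are not given: they have to be found in the camera images.
- punch: Loose steel spring-loaded centre punch, 122 mm long, about 0.19 kg, upright in one hole of the tool block: the tallest tool there, with the only long knurled neck. Origin: its point when extended, on its axis; z up along the tool. Heights from there: 6 mm plunger 0-20 mm, 22 mm barrel 20-54, 32 mm collar 54-60, 18 mm round neck 60-110, 24 mm cap 110-122. Round: yaw means nothing.
- punch_point (a point): Point of the punch, end of the sprung plunger; its z in the punch's frame is how far it is pushed in. Force: 3 N to start, climbing to about 11 N at 6 mm; there the spring snaps and the force falls to about 5 N by 9.5 mm; counts as snapped from 8 mm on; solid at 11 mm, where force shoots up. Springs out again when lifted. Over 17 N on the blank spoils the mark.
- punch_collar (a point): Centre of the collar's top face, on the axis 60 mm above the extended point: the foot of the neck. Grip the neck low, with the fingertips just above the collar, which then carries the pressing force. In the block the collar's underside (54 mm) rests on the block's top and the point hangs free.
- rack: White plastic tool block, fixed, 64 (x) by 190 (y) by 70 mm high; three 27 mm through holes, chamfered 3 mm, in a row along its y at -60, 0 and 60 mm. Origin: centre of its underside on the bench, z up. The two shorter tools in it rise at most 36 mm above its top and have 32 mm collars too; so grip the punch with fingers closing along the block's x, across the row.
- stand: Fixed bench stand, 130 mm square foot, column, 120 (x) by 100 (y) mm platform with an aluminium bracket blank 90 by 60 by 8 mm clamped on it. Origin: centre of the foot's underside on the bench, z up. The blank's top face is 58 to 92 mm above the bench, height not reported: feel or see it. It does not give. Two strap clamps on its x ends rise 8 mm above the blank, a stop bar at its +y edge 2 mm.
- spot_foot (a point): Point on the bench plumb below the drill spot: 18 mm in x, 10 mm in y from the stand's origin in the stand's frame. The spot is a round recess in the blank's top face, 7 mm wide with a 2 mm chamfer, 5 mm deep. The larger rectangular recess (12 by 30 mm), 40 mm off towards the stand's -x, is not it. Nothing above the blank within 20 mm of the spot.
- dropper0: Small white dropper bottle, loose, 26 mm wide, 58 mm high; origin at its underside. Bystander.
- dropper1: Another such dropper bottle. Bystander.
- beaker: Glass beaker, loose, 68 mm wide, 75 mm high; origin at its underside. Bystander.
- dish: Shallow glass dish, loose, 90 mm wide, 16 mm high. Bystander.
- reagent: Glass jar with a blue cap, loose, 68 mm wide, 130 mm high. Bystander.
- pin_vice: Plain aluminium tool with a collar and a 22 mm straight stub rising 24 mm above the block's top, loose in a hole of the block. Origin at its lower end, 50 mm below the block's top. Leave it there.
- deburrer: Steel tool with a collar and a black knob rising 36 mm above the block's top, loose in a hole of the block. Origin at its lower end, 50 mm below the block's top. Leave it there.
Not all that is in view belongs to the job. What is shaped like the punch but green or purple is not meant.

How it is judged (in metres and radians):
On the way:
1. the point of the punch is in the drill spot, the punch is upright to 0.12 rad and pressed past its snap (plunger in by more than 8 mm) for 0.1 s (z of punch_point in the frame of punch above 0.008 m and horizontal distance between punch_point and spot_foot below 0.0045 m and angle between punch's own z axis and vertical below 0.12 rad and contact force between punch and stand above 1 N), for 0.1 s.
At the end, for the whole second after the job is handed in: The punch has been snapped in the drill spot and is back, released and at rest, in the hole of the tool block it came from: within 6 mm of where it stood at the start (so with the collar on the block), upright to 0.10 rad, plunger out to within 2 mm (distance of punch from where it was at the start of the episode below 0.006 m and angle between punch's own z axis and vertical below 0.1 rad and linear speed of punch below 0.02 m/s and z of punch_point in the frame of punch below 0.002 m); the robot touches nothing.
It fails at once if the punch presses on the blank or stand with more than 17 N (contact force between punch and stand above 17 N).
It fails at once if the punch is pressed in by more than 8 mm anywhere but in the drill spot (point more than 5.5 mm off its axis) (z of punch_point in the frame of punch above 0.008 m and horizontal distance between punch_point and spot_foot above 0.0055 m).
It fails at once if a bottle, beaker, dish or jar is moved by more than 30 mm or tipped by more than 0.5 rad (distance of any of dropper0, dropper1, beaker, dish, reagent from where it was at the start of the episode above 0.03 m or angle between any of dropper0, dropper1, beaker, dish, reagent's own z axis and vertical above 0.5 rad).
It fails at once if one of the other two tools is moved by more than 15 mm (distance of any of pin_vice, deburrer from where it was at the start of the episode above 0.015 m).
It also fails if it takes over 66 s, if anything falls off the work surface, if the arm or the gripper's body presses on something with over 40 N, if the wrist force passes 120 N, or if a joint passes its speed limit or range.

## Working session

There is one attempt and no reset: what is moved stays moved. The work goes in short steps, Python scripts to look and compute and a tool call to move; the robot and the scene stay as the last step left them, time stands still between calls to the robot, and variables do not carry over. Pictures are saved under pics/ and viewed, and the job is handed in when it is done.

Besides the shell and the picture viewer there is one more tool, called after "Call:" in YAML: its name, and indented under it one key for each argument. apply_moves: Moves the arm, as the interface text tells. Its arguments: {"type":"object","properties":{"motion":{"type":"string"}},"required":["motion"]}

```bash
mkdir -p pics; ls
python3 - <<'E'
from rig import bot
import cv2,numpy as np
print(bot.pinch_z); s=bot.read_state(); print({k:np.round(v,3).tolist() for k,v in s.items()})
for c in("side","top"):
    im=bot.capture(c); cv2.imwrite(f"pics/{c}0.png",im[:,:,::-1])
    k=bot.get_calibration(c); print(c,k)
    R=cv2.Rodrigues(np.array(k['rvec'],float))[0]; print("cam pos",-R.T@np.array(k['tvec']))
E
```

```text
pics
0.0187
{'time_s': 0.0, 'joint_positions': [-75.028, 30.28, 82.156, -0.001, 67.688, -10.228], 'qvel': [0.09, 0.065, -0.038, -0.016, 0.071, -0.014], 'tau': [-0.0, -44.004, -17.659, 0.064, 0.058, -0.0], 'position': [0.266, -0.565, 0.222], 'tcp_rot': [[0.905, 0.426, -0.001], [0.426, -0.905, 0.002], [0.0, -0.002, -1.0]], 'force': [0.485, -0.778, 0.071], 'moment': [0.004, -0.001, -0.026], 'opening': 1.001}
side {'fx': 401.5485963512465, 'fy': 401.5485963512465, 'cx': 280.1294181632764, 'cy': 208.2943803410508, 'rvec': array([ 0.54639096, -2.60375117,  1.26346042]), 'tvec': array([0.5403124 , 0.17322808, 0.88522494])}
cam pos [0.24264317 0.75542122 0.68995053]
top {'fx': 466.26356199840035, 'fy': 466.26356199840035, 'cx': 280.0163074347279, 'cy': 212.98816785697957, 'rvec': array([ 2.18488622, -2.19219374,  0.00524807]), 'tvec': array([0.06270224, 0.55478406, 1.15033532])}
cam pos [0.51396865 0.02552067 1.17054397]
```

View pics/side0.png

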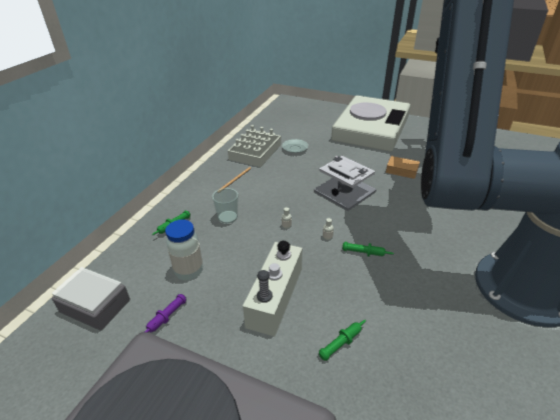

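View pics/top0.png

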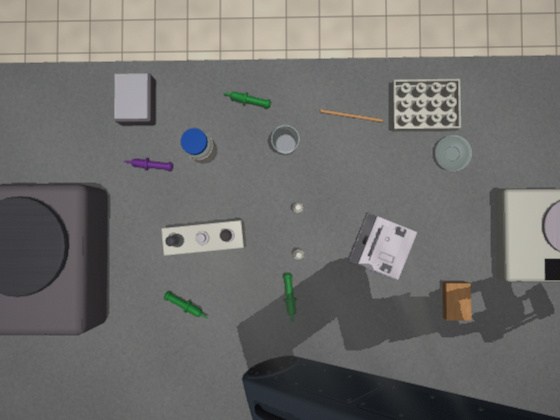

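Run:
```python
from rig import bot
import cv2,numpy as np
for c in("side","top"):
    k=bot.get_calibration(c)
    for n in("punch","punch_collar","rack","stand","spot_foot","beaker","reagent","dish","dropper0","pin_vice","deburrer"):
        try: r=bot.find_in(n,c)
        except Exception as e: print(n,e);continue
        for d in r[:3]:
            p=np.array(d['point']); uv=cv2.projectPoints(p.reshape(1,3),k['rvec'],k['tvec'],np.array([[k['fx'],0,k['cx']],[0,k['fy'],k['cy']],[0,0,1]]),None)[0].ravel()
            print(c,n,np.round(p,3),round(d['p'],2),uv.round())
```

```text
side punch [0.344 0.046 0.022] 0.91 [368. 250.]
side punch [0.329 0.299 0.021] 0.78 [342. 338.]
side punch [0.835 0.144 0.022] 0.75 [172. 222.]
side punch_collar [0.488 0.309 0.101] 0.92 [263. 288.]
side punch_collar [0.331 0.299 0.023] 0.74 [341. 337.]
side punch_collar [0.675 0.396 0.022] 0.7 [162. 316.]
side rack [0.471 0.29  0.073] 0.97 [276. 293.]
side stand [ 0.463 -0.166  0.03 ] 0.66 [346. 189.]
side spot_foot [ 0.464 -0.171  0.027] 0.97 [346. 188.]
side beaker [0.721 0.058 0.048] 0.69 [226. 206.]
side beaker [0.696 0.273 0.092] 0.57 [184. 249.]
side reagent [0.451 0.022 0.031] 0.59 [328. 230.]
side dish [ 0.705 -0.378  0.008] 0.75 [295. 145.]
side dropper0 [0.56  0.02  0.037] 0.51 [288. 216.]
side dropper0 [0.453 0.02  0.031] 0.49 [327. 229.]
side pin_vice [0.497 0.247 0.089] 0.67 [273. 269.]
side pin_vice [ 0.706 -0.376  0.008] 0.22 [295. 145.]
side deburrer [0.489 0.308 0.102] 0.23 [263. 287.]
top punch [0.843 0.144 0.018] 0.69 [246.  98.]
top punch [0.351 0.04  0.021] 0.65 [289. 296.]
top punch [0.334 0.296 0.023] 0.59 [185. 303.]
top punch_collar [0.332 0.29  0.025] 0.92 [187. 304.]
top punch_collar [0.678 0.38  0.021] 0.9 [152. 164.]
top punch_collar [0.838 0.133 0.023] 0.87 [251.  99.]
top rack [0.501 0.231 0.067] 0.71 [208. 235.]
top stand [ 0.475 -0.181  0.074] 0.96 [383. 246.]
top beaker [0.739 0.045 0.022] 0.88 [286. 139.]
top reagent [0.706 0.242 0.13 ] 0.9 [198. 145.]
top reagent [ 0.476 -0.181  0.078] 0.64 [383. 246.]
top dish [ 0.703 -0.372  0.013] 0.92 [455. 152.]
top dropper0 [0.709 0.241 0.133] 0.35 [198. 143.]
top pin_vice [0.496 0.236 0.086] 0.7 [204. 237.]
top deburrer [0.507 0.18  0.104] 0.53 [227. 233.]
```

The side view has the punch in the nearest hole (263,285) and the deburrer at (284,248). In the top view the punch is the left hole (174,240), and the stand is at (383,246). I'll zoom in on both.

Run:
```python
import cv2,numpy as np
s=cv2.imread("pics/side0.png");t=cv2.imread("pics/top0.png")
z=lambda im,u,v,w,h,f:cv2.resize(im[v:v+h,u:u+w],None,fx=f,fy=f,interpolation=cv2.INTER_CUBIC)
cv2.imwrite("pics/z1.png",np.hstack([z(s,235,230,80,110,5),z(s,305,140,80,110,5)]))
cv2.imwrite("pics/z2.png",np.vstack([z(t,155,210,100,50,6),z(t,340,208,100,75,6)[:, :600]][:1]+[z(t,340,205,100,80,6)[:540-300+200]])[:600] )
cv2.imwrite("pics/z3.png",z(t,340,205,90,80,7))
```

```text
(no output)
```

View pics/z1.png

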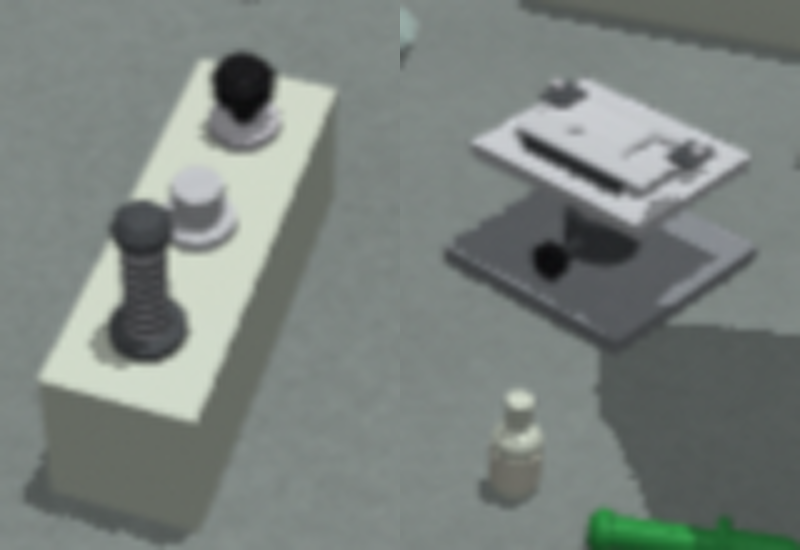

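View pics/z2.png

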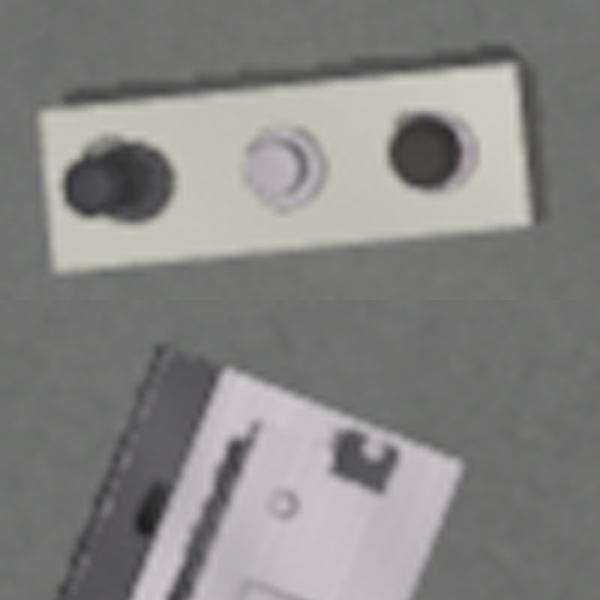

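View pics/z3.png

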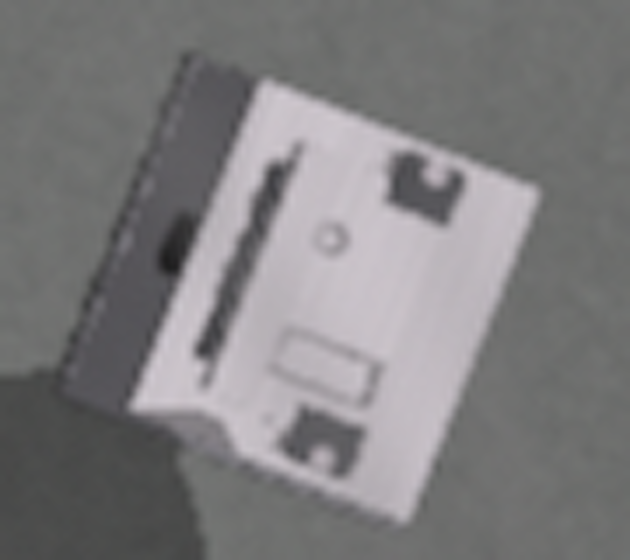

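```bash
cat > h.py <<'E'
from rig import bot
import cv2,numpy as np
def cam(c):
    k=bot.get_calibration(c);R=cv2.Rodrigues(np.array(k['rvec'],float))[0];t=np.array(k['tvec'],float)
    K=np.array([[k['fx'],0,k['cx']],[0,k['fy'],k['cy']],[0,0,1]]);return K,R,t
def proj(c,p):
    K,R,t=cam(c);q=(R@np.atleast_2d(p).T).T+t;q=q@K.T;return q[:,:2]/q[:,2:]
def atz(c,uv,z):
    K,R,t=cam(c);o=-R.T@t;d=R.T@np.linalg.inv(K)@np.array([uv[0],uv[1],1.]);return o+d*(z-o[2])/d[2]
def tri(us,ut):
    P=[];
    for c in("side","top"):
        K,R,t=cam(c);P.append(K@np.c_[R,t])
    X=cv2.triangulatePoints(P[0],P[1],np.array(us,float).reshape(2,1),np.array(ut,float).reshape(2,1)).ravel();X=X[:3]/X[3]
    return X,proj("side",X)[0]-us,proj("top",X)[0]-ut
def zz(x,y,u,v,f): return np.array([u+(x+.5)/f-.5,v+(y+.5)/f-.5])
def zoom(c,name,u,v,w,h,f):
    im=bot.capture(c);cv2.imwrite(f"pics/{name}.png",cv2.resize(im[v:v+h,u:u+w,::-1],None,fx=f,fy=f,interpolation=cv2.INTER_CUBIC));return im
E
python3 - <<'E'
from h import *
S=lambda x,y:zz(x,y,235,230,5); S2=lambda x,y:zz(x-400,y,305,140,5); T=lambda x,y:zz(x,y,155,210,6); T2=lambda x,y:zz(x,y,340,205,7)
print("spot",tri(S2(576,131),T2(331,240)))
for n,s,t in [("c_+y-x?",(200,421),(55,272)),("c2",(40,381),(40,108)),("c3",(335,92),(535,225)),("c4",(200,58),(518,62))]:
    print(n,tri(S(*s),T(*t)),atz("top",T(*t),.07))
print("collar top", atz("top",T(133,181),.076),"cap",atz("top",T(93,186),.138), atz("side",S(148,323),.076),atz("side",S(141,222),.138))
print("pin", atz("top",T(287,170),.076),"deb",atz("top",T(427,152),.104))
# stand platform corners
for n,s,t in [("a",(640,228),(128,408)),("b",(750,155),(408,522)),("c",(470,143),(262,78)),("d",(585,80),(541,190))]:
    print(n,tri(S2(*s),T2(*t)))
for n,s,t in [("slot corner",(622,190),(207,360))]: print(n,tri(S2(*s),T2(*t)))
E
```

```text
spot (array([ 0.49138469, -0.18809229,  0.08572815]), array([-0.12148938,  0.00040745]), array([0.03338299, 0.10494412]))
c_+y-x? (array([0.45367227, 0.33467126, 0.07142211]), array([-0.61756805, -0.03270589]), array([0.13819223, 0.3344834 ])) [0.45438649 0.33540671 0.07      ]
c2 (array([0.51834058, 0.34132824, 0.0701291 ]), array([-0.70286941, -0.05658205]), array([0.17684467, 0.38154785])) [0.51924951 0.34179512 0.07      ]
c3 (array([0.47286017, 0.14539262, 0.06740876]), array([0.21231239, 0.00614289]), array([-0.05259207, -0.13895102])) [0.4726289  0.14498646 0.07      ]
c4 (array([0.53680192, 0.15168607, 0.07008937]), array([-0.02219091, -0.00120255]), array([0.00613059, 0.01454913])) [0.53683827 0.15171088 0.07      ]
collar top [0.4903976  0.30298794 0.076     ] cap [0.48991022 0.30222512 0.138     ] [0.48906602 0.30330466 0.076     ] [0.48733731 0.30720474 0.138     ]
pin [0.49458428 0.24205828 0.076     ] deb [0.50183349 0.18270878 0.104     ]
a (array([ 0.43514144, -0.12231251,  0.07667055]), array([-0.34316342,  0.00478586]), array([0.08333706, 0.28031779]))
b (array([ 0.39788413, -0.21399482,  0.0776649 ]), array([-0.15275357,  0.00551706]), array([0.0350038, 0.1332027]))
c (array([ 0.54576624, -0.16744816,  0.07649362]), array([0.17369542, 0.00260042]), array([-0.0522613, -0.1477941]))
d (array([ 0.50757759, -0.2594874 ,  0.07613695]), array([-0.13723143,  0.00068687]), array([0.03916435, 0.12429247]))
slot corner (array([ 0.45195294, -0.14771742,  0.08097636]), array([ 0.01173597, -0.00015025]), array([-0.00297591, -0.00979747]))
```

```bash
cat >> h.py <<'E'
def rel(target,yaw_y=None):
    "world target TCP, desired angle of tool y (deg) with tool straight down -> tool-frame shift mm & rotvec deg"
    from scipy.spatial.transform import Rotation as Ro
    s=bot.read_state();R=np.array(s['tcp_rot']);p=np.array(s['position'])
    sh=R.T@(np.array(target)-p)
    if yaw_y is None: return sh.round(4)
    a=np.radians(yaw_y);y=np.array([np.cos(a),np.sin(a),0]);z=np.array([0,0,-1.]);Rt=np.c_[np.cross(y,z),y,z]
    return sh.round(4),Ro.from_matrix(R.T@Rt).as_rotvec(degrees=True).round(2)
def st():
    s=bot.read_state();print({k:np.round(s[k],4).tolist() for k in('time_s','position','force','moment','opening')});print(np.round(s['tcp_rot'],4).tolist(),np.round(s['joint_positions'],1))
E
python3 - <<'E'
from h import *
print(rel([.46,-.15,.222],-30),rel([.49,.303,.222],5.4))
E
```

```text
(array([ 0.3523, -0.2934,  0.0005]), array([  0. ,   0. , -34.8])) (array([ 5.723e-01, -6.905e-01,  5.000e-04]), array([  0. ,   0. , -70.2]))
```

Call:
apply_moves:
  motion: "0.03 -0.025 0 0 0 -3 0.087; 0.08 -0.065 0 0 0 -8 0.087; 0.125 -0.105 0 0 0 -13 0.087; 0.17 -0.14 0 0 0 -18 0.087; 0.22 -0.18 0 0 0 -23 0.087; 0.265 -0.22 0 0 0 -28 0.087; 0.31 -0.26 0 0 0 -32 0.087; 0.352 -0.293 0 0 0 -34.8 0.087"

```text
time_s: 2.2
position: [0.4604, -0.1484, 0.2228]
tcp_rot: [[0.498, 0.867, 0.001], [0.867, -0.498, -0.0], [0.0, 0.001, -1.0]]
force: [-0.0, -0.0, -0.0]
opening: 0.997
```

Run:
```python
from h import *
st();print(rel([.4895,.303,.222],5.4))
```

```text
{'time_s': 2.2, 'position': [0.4604, -0.1484, 0.2228], 'force': [-0.0407, -0.0334, -0.0477], 'moment': [-0.1002, -0.0333, -0.0496], 'opening': 0.9971}
[[0.4981, 0.8671, 0.0005], [0.8671, -0.4981, -0.0002], [0.0001, 0.0005, -1.0]] [-31.1  19.4 101.9   0.   58.7  -1.3]
(array([ 0.4059, -0.1997,  0.0008]), array([ 3.000e-02,  1.000e-02, -3.528e+01]))
```

Call:
apply_moves:
  motion: "0.05 -0.025 0 0 0 -4 0.087; 0.104 -0.051 0 0 0 -9 0.087; 0.158 -0.078 0 0 0 -14 0.087; 0.212 -0.104 0 0 0 -19 0.087; 0.266 -0.131 0 0 0 -24 0.087; 0.32 -0.157 0 0 0 -29 0.087; 0.37 -0.182 0 0 0 -33 0.087; 0.406 -0.2 0 0 0 -35.3 0.087"

```text
time_s: 3.2
position: [0.4896, 0.3037, 0.2227]
tcp_rot: [[-0.096, 0.995, 0.001], [0.995, 0.096, 0.0], [0.0, 0.001, -1.0]]
force: [0.3, 0.0, 0.1]
opening: 0.998
```

Run:
```python
from h import *
st();print(rel([.49,.303,.145],5.4),proj("top",bot.read_state()['position']),proj("side",bot.read_state()['position']))
zoom("side","s1",215,180,110,110,5);zoom("top","t1",140,180,130,100,6)
```

```text
{'time_s': 3.2, 'position': [0.4896, 0.3037, 0.2227], 'force': [0.2946, 0.0459, 0.102], 'moment': [-0.0447, -0.1225, -0.0377], 'opening': 0.9981}
[[-0.0956, 0.9954, 0.0008], [0.9954, 0.0956, 0.0005], [0.0004, 0.0008, -1.0]] [20.7 26.4 89.3  0.  64.3 15.2]
(array([-0.0008,  0.0003,  0.0777]), array([ 0.05, -0.02,  0.09])) [[158.35303045 241.74220558]] [[260.49474911 238.50654987]]
```

View pics/s1.png

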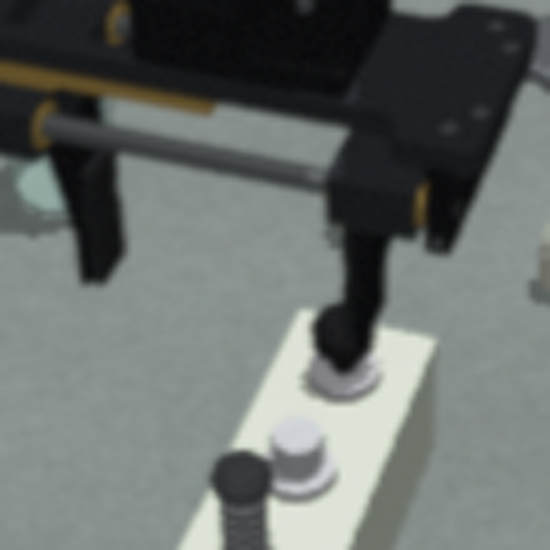

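View pics/t1.png

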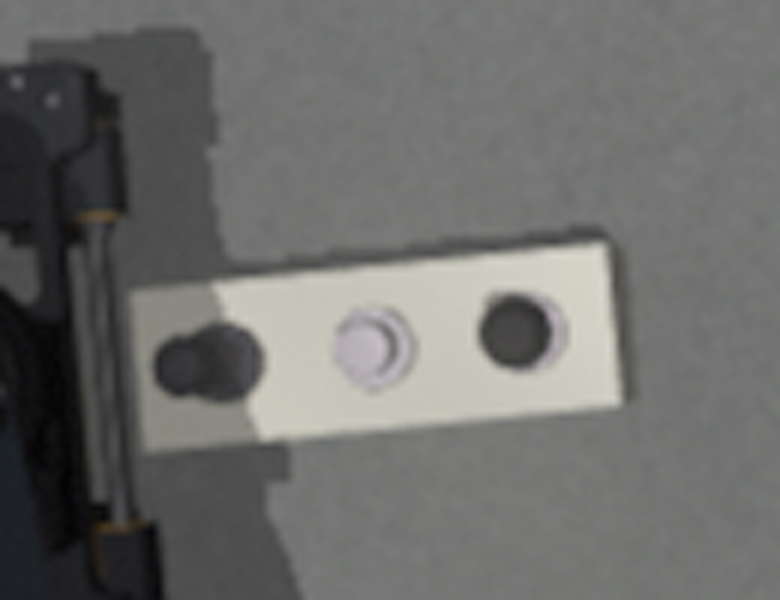

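The fingertips straddle the punch cap in the side view (tips near (234,236) and (288,251), cap near (263,275)). The tips look about 4 px lower than the projected TCP, so I'll descend part way and check again.

Call:
apply_moves:
  motion: "-0.001 0 0.02 0 0 0 0.087; -0.001 0 0.045 0 0 0 0.087; -0.001 0 0.07 0 0 0 0.087; -0.001 0 0.09 0 0 0 0.087; -0.001 0 0.105 0 0 0 0.087; -0.001 0 0.115 0 0 0 0.087; -0.001 0 0.12 0 0 0 0.087; -0.001 0 0.12 0 0 0 0.087"

```text
time_s: 4.3
position: [0.4899, 0.3001, 0.1026]
tcp_rot: [[-0.092, 0.996, 0.0], [0.996, 0.092, 0.0], [0.0, 0.0, -1.0]]
force: [0.5, 0.3, -0.4]
opening: 1.003
```

Run:
```python
from h import *
st();p=np.array(bot.read_state()['position']);R=np.array(bot.read_state()['tcp_rot']);print(proj("top",p),proj("side",p))
zoom("side","s2",215,210,110,110,5);zoom("top","t2",140,180,130,100,6)
for c in("side","top"): print(bot.find_in("punch_collar",c)[:3])
```

```text
{'time_s': 4.3, 'position': [0.4899, 0.3001, 0.1026], 'force': [0.5329, 0.3025, -0.4492], 'moment': [0.0219, -0.0878, -0.0038], 'opening': 1.0028}
[[-0.0923, 0.9957, 0.0001], [0.9957, 0.0923, 0.0], [0.0, 0.0001, -1.0]] [20.3 35.7 95.4 -0.  48.9 15.1]
[[175.09429543 240.21505391]] [[263.99367862 283.75005479]]
[{'point': [0.3483, 0.0425, 0.0221], 'p': 0.92}, {'point': [0.6719, 0.3971, 0.022], 'p': 0.79}, {'point': [0.4856, 0.3096, 0.1008], 'p': 0.57}]
[{'point': [0.8376, 0.1368, 0.0224], 'p': 0.85}, {'point': [0.3487, 0.0304, 0.0229], 'p': 0.78}, {'point': [0.3275, 0.2792, 0.0266], 'p': 0.74}]
```

View pics/s2.png

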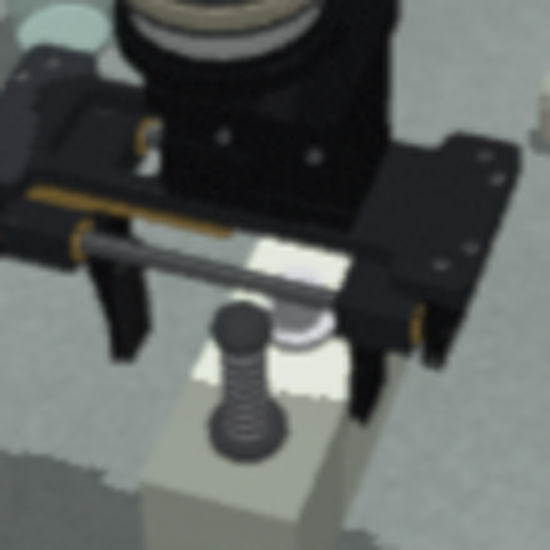

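View pics/t2.png

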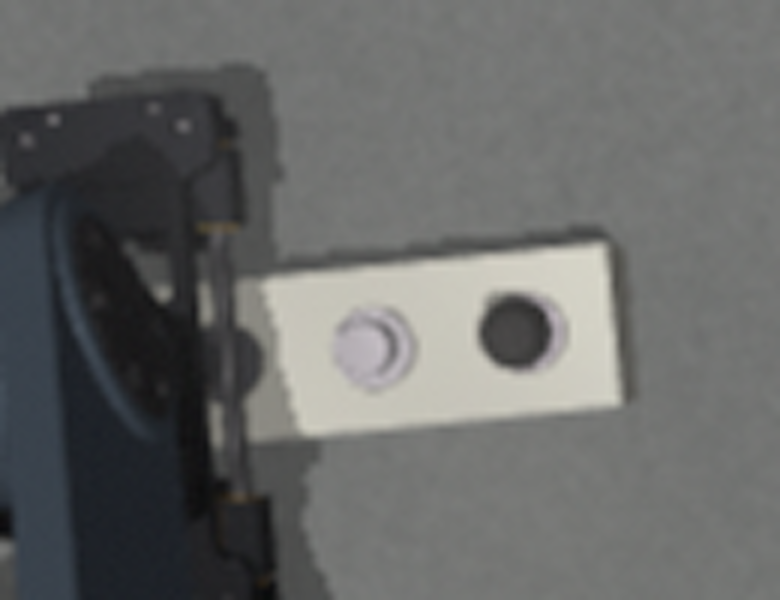

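Call:
apply_moves:
  motion: "0.003 0 0.01 0 0 0 0.087; 0.003 0 0.018 0 0 0 0.087; 0.003 0 0.022 0 0 0 0.087; 0.003 0 0.0235 0 0 0 0.087; 0.003 0 0.0235 0 0 0 0.087; 0.003 0 0.0235 0 0 0 0.087; 0.003 0 0.0235 0 0 0 0.05; 0.003 0 0.0235 0 0 0 0.05"

```text
time_s: 5.5
position: [0.4896, 0.3031, 0.0792]
tcp_rot: [[-0.092, 0.996, 0.0], [0.996, 0.092, 0.0], [0.0, 0.0, -1.0]]
force: [0.5, -0.4, 0.4]
opening: 0.855
```

Run:
```python
from h import *
st();p=np.array(bot.read_state()['position']);print(proj("side",p))
zoom("side","s3",215,220,110,110,5)
```

```text
{'time_s': 5.5, 'position': [0.4896, 0.3031, 0.0792], 'force': [0.5383, -0.3711, 0.3595], 'moment': [0.021, -0.1086, -0.0222], 'opening': 0.8553}
[[-0.0923, 0.9957, 0.0003], [0.9957, 0.0923, 0.0002], [0.0001, 0.0003, -1.0]] [20.6 37.9 95.9  0.  46.2 15.3]
[[263.9311956  292.95716941]]
```

View pics/s3.png

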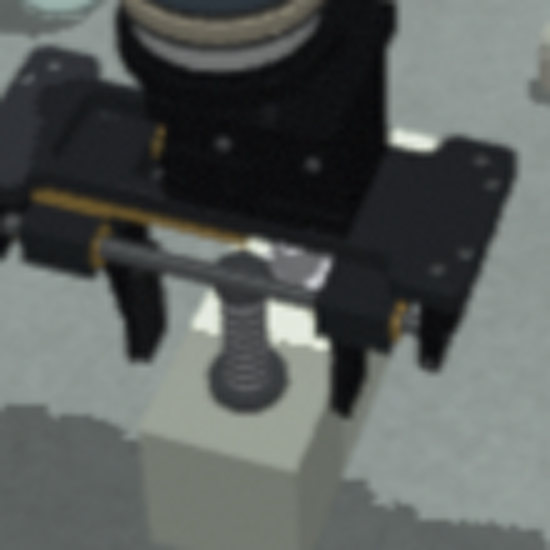

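Call:
apply_moves:
  motion: "0 0 0 0 0 0 0; 0 0 0 0 0 0 0; 0 0 0 0 0 0 0; 0 0 0 0 0 0 0; 0 0 0 0 0 0 0; 0 0 0 0 0 0 0; 0 0 0 0 0 0 0; 0 0 0 0 0 0 0"

```text
time_s: 6.55
position: [0.4892, 0.303, 0.0788]
tcp_rot: [[-0.092, 0.996, -0.001], [0.996, 0.092, -0.0], [-0.0, -0.001, -1.0]]
force: [0.0, -0.2, -1.7]
opening: 0.196
```

Call:
apply_moves:
  motion: "0 0 0 0 0 0 0; 0 0 0 0 0 0 0; 0 0 0 0 0 0 0; 0 0 0 0 0 0 0; 0 0 0 0 0 0 0; 0 0 0 0 0 0 0; 0 0 0 0 0 0 0; 0 0 0 0 0 0 0"

```text
time_s: 7.55
position: [0.4895, 0.3031, 0.079]
tcp_rot: [[-0.092, 0.996, -0.0], [0.996, 0.092, -0.0], [-0.0, -0.0, -1.0]]
force: [0.9, 0.7, -0.6]
opening: 0.199
```

Run:
```python
from h import *
st()
zoom("side","s4",215,220,110,110,5)
```

```text
{'time_s': 7.55, 'position': [0.4895, 0.3031, 0.079], 'force': [0.9163, 0.6699, -0.625], 'moment': [0.0172, -0.096, -0.0126], 'opening': 0.1995}
[[-0.0923, 0.9957, -0.0], [0.9957, 0.0923, -0.0], [-0.0, -0.0, -1.0]] [20.6 37.9 95.9  0.  46.2 15.4]
```

View pics/s4.png

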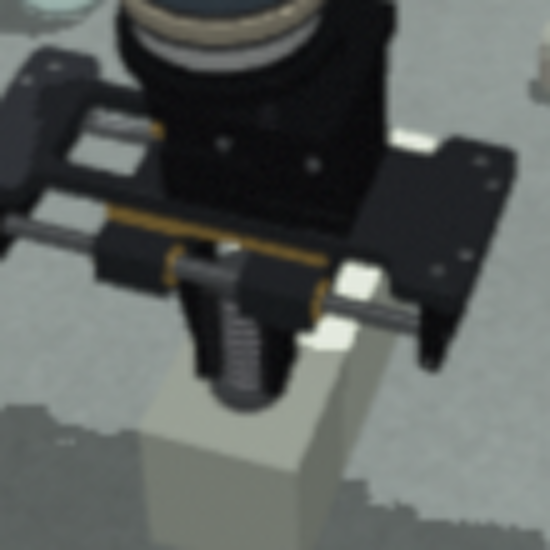

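Opening of 17.3 mm fits the 18 mm neck, and the fingertips sit just above the collar. Grip pose to go back to: (0.4895, 0.3031, 0.0790). Lifting.

Call:
apply_moves:
  motion: "0 0 -0.005 0 0 0 0; 0 0 -0.02 0 0 0 0; 0 0 -0.04 0 0 0 0; 0 0 -0.062 0 0 0 0; 0 0 -0.085 0 0 0 0; 0 0 -0.105 0 0 0 0; 0 0 -0.12 0 0 0 0; 0 0 -0.125 0 0 0 0"

```text
time_s: 8.6
position: [0.49, 0.3033, 0.2056]
tcp_rot: [[-0.092, 0.996, 0.002], [0.996, 0.092, 0.001], [0.001, 0.002, -1.0]]
force: [0.2, 0.6, -2.2]
opening: 0.199
```

Run:
```python
from h import *
st();print(rel([.4915,-.188,.205],5.3))
zoom("side","s5",205,160,120,110,5)
```

```text
{'time_s': 8.6, 'position': [0.49, 0.3033, 0.2056], 'force': [0.1885, 0.5692, -2.2188], 'moment': [0.041, -0.0655, -0.0197], 'opening': 0.1987}
[[-0.0924, 0.9957, 0.0024], [0.9957, 0.0924, 0.0009], [0.0007, 0.0024, -1.0]] [20.7 27.6 90.4 -0.  61.9 15.4]
(array([-4.893e-01, -4.390e-02,  2.000e-04]), array([ 0.14, -0.04, -0.  ]))
```

View pics/s5.png

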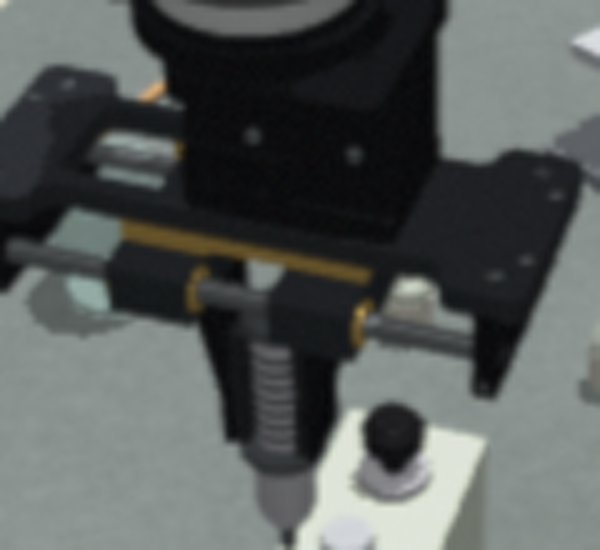

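Call:
apply_moves:
  motion: "-0.02 -0.002 0 0 0 0 0; -0.055 -0.005 0 0 0 0 0; -0.095 -0.009 0 0 0 0 0; -0.14 -0.0125 0 0 0 0 0; -0.185 -0.0165 0 0 0 0 0; -0.23 -0.0205 0 0 0 0 0; -0.275 -0.0245 0 0 0 0 0; -0.32 -0.0285 0 0 0 0 0"

```text
time_s: 9.65
position: [0.4893, -0.0204, 0.2032]
tcp_rot: [[-0.092, 0.996, -0.002], [0.996, 0.092, 0.0], [0.0, -0.002, -1.0]]
force: [0.8, 0.6, -2.5]
opening: 0.201
```

Run:
```python
from h import *
st();print(rel([.4915,-.188,.165],5.3))
```

```text
{'time_s': 9.65, 'position': [0.4893, -0.0204, 0.2032], 'force': [0.7699, 0.6236, -2.4958], 'moment': [-0.0275, -0.1943, -0.0481], 'opening': 0.2007}
[[-0.0918, 0.9958, -0.0023], [0.9958, 0.0918, 0.0001], [0.0004, -0.0023, -1.0]] [-15.5  21.5 102.3  -0.   56.4 -20.7]
(array([-0.1671, -0.0131,  0.0382]), array([-0.13, -0.02, -0.03]))
```

Call:
apply_moves:
  motion: "-0.04 -0.003 0 0 0 0 0; -0.08 -0.006 0 0 0 0 0; -0.115 -0.009 0.005 0 0 0 0; -0.142 -0.011 0.015 0 0 0 0; -0.16 -0.0125 0.025 0 0 0 0; -0.167 -0.013 0.033 0 0 0 0; -0.168 -0.013 0.037 0 0 0 0; -0.168 -0.013 0.037 0 0 0 0"

```text
time_s: 10.65
position: [0.4928, -0.1856, 0.1666]
tcp_rot: [[-0.093, 0.996, -0.001], [0.996, 0.093, 0.001], [0.001, -0.001, -1.0]]
force: [1.4, 1.1, -0.9]
opening: 0.196
```

Run:
```python
from h import *
st();print(rel([.4915,-.188,.165],5.3))
p=np.array(bot.read_state()['position'])
for c in("side","top"): print(c,proj(c,[p,p-[0,0,.063],[.4915,-.188,.0850]]))
zoom("side","s6",290,100,110,110,5);zoom("top","t6",325,190,120,100,6)
```

```text
{'time_s': 10.65, 'position': [0.4928, -0.1856, 0.1666], 'force': [1.4072, 1.1018, -0.9452], 'moment': [0.003, -0.1138, 0.0301], 'opening': 0.1964}
[[-0.0932, 0.9956, -0.0012], [0.9956, 0.0932, 0.0011], [0.0012, -0.0011, -1.0]] [-32.8  27.2  99.4   0.   53.5 -38.2]
(array([-0.0022, -0.0016,  0.0016]), array([-0.06, -0.07,  0.05]))
side [[341.18724276 140.44758952]
 [339.40077592 160.64253602]
 [339.60935244 166.02879336]]
top [[393.23780239 239.05703629]
 [387.3545635  238.48484878]
 [386.78722438 238.90575531]]
```

View pics/s6.png

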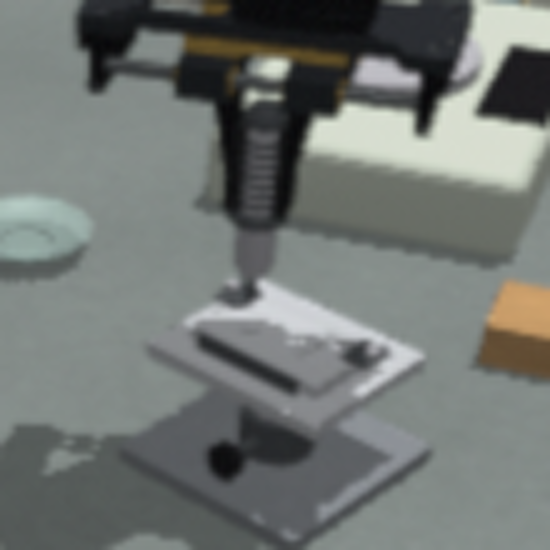

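View pics/t6.png

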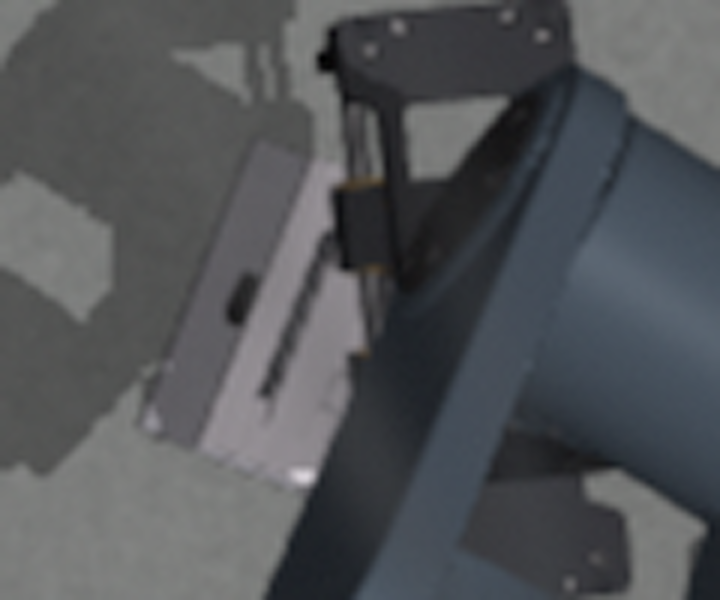

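Call:
apply_moves:
  motion: "-0.001 -0.001 0 0 0 0 0; -0.002 -0.0015 0 0 0 0 0; -0.002 -0.0015 0 0 0 0 0; -0.002 -0.0015 0 0 0 0 0; -0.002 -0.0015 0 0 0 0 0; -0.002 -0.0015 0 0 0 0 0; -0.002 -0.0015 0 0 0 0 0; -0.002 -0.0015 0 0 0 0 0"

```text
time_s: 11.75
position: [0.4919, -0.1888, 0.167]
tcp_rot: [[-0.092, 0.996, -0.0], [0.996, 0.092, 0.0], [0.0, -0.0, -1.0]]
force: [0.0, 0.9, -2.0]
opening: 0.2
```

Run:
```python
from h import *
st();P=[]
im=bot.capture("side")
for i in range(6):
    P.append(bot.read_state()['position']); bot.capture("side")
print(np.round(P,4))
p=np.mean(P,0)
print(((proj("side",[p,p-[0,0,.063],[.4915,-.188,.0850]])-[315,130]+.5)*12))
cv2.imwrite("pics/s7.png",cv2.resize(im[130:180,315:380,::-1],None,fx=12,fy=12,interpolation=cv2.INTER_CUBIC))
```

```text
{'time_s': 11.75, 'position': [0.4919, -0.1888, 0.167], 'force': [0.0415, 0.9341, -2.033], 'moment': [-0.01, -0.1131, -0.0718], 'opening': 0.2001}
[[-0.0924, 0.9957, -0.0], [0.9957, 0.0924, 0.0], [0.0, -0.0, -1.0]] [-33.2  27.2  99.4  -0.   53.5 -38.5]
[[ 0.4919 -0.1888  0.167 ]
 [ 0.4919 -0.1888  0.167 ]
 [ 0.4919 -0.1888  0.167 ]
 [ 0.4919 -0.1888  0.167 ]
 [ 0.4919 -0.1888  0.1671]
 [ 0.4919 -0.1888  0.1671]]
[[328.52437159 124.17463525]
 [306.83193103 366.39653959]
 [301.31222934 438.34552029]]
```

View pics/s7.png

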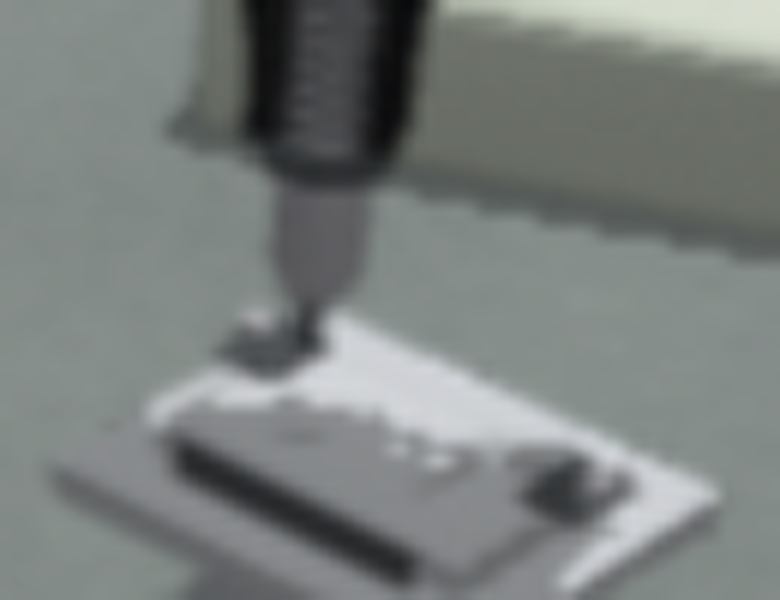

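Call:
apply_moves:
  motion: "0.0008 -0.0002 0.003 0 0 0 0; 0.0008 -0.0002 0.006 0 0 0 0; 0.0008 -0.0002 0.009 0 0 0 0; 0.0008 -0.0002 0.012 0 0 0 0; 0.0008 -0.0002 0.014 0 0 0 0; 0.0008 -0.0002 0.0145 0 0 0 0; 0.0008 -0.0002 0.0145 0 0 0 0; 0.0008 -0.0002 0.0145 0 0 0 0"

```text
time_s: 13.1
position: [0.4917, -0.188, 0.1526]
tcp_rot: [[-0.092, 0.996, 0.0], [0.996, 0.092, -0.0], [-0.0, 0.0, -1.0]]
force: [-0.2, -1.3, -1.8]
opening: 0.197
```

Run:
```python
from h import *
st()
im=bot.capture("side")
p=np.array(bot.read_state()['position'])
print(((proj("side",[p,p-[0,0,.063],[.4917,-.188,.0850]])-[315,130]+.5)*12))
cv2.imwrite("pics/s8.png",cv2.resize(im[130:180,315:380,::-1],None,fx=12,fy=12,interpolation=cv2.INTER_CUBIC))
```

```text
{'time_s': 13.1, 'position': [0.4917, -0.188, 0.1526], 'force': [-0.2334, -1.2967, -1.8336], 'moment': [0.0083, -0.0823, 0.0097], 'opening': 0.1966}
[[-0.0924, 0.9957, 0.0002], [0.9957, 0.0924, -0.0001], [-0.0001, 0.0002, -1.0]] [-33.1  28.4 100.2   0.   51.4 -38.4]
[[323.30713033 182.53554082]
 [301.95393551 420.96577241]
 [300.49190619 438.16940998]]
```

View pics/s8.png

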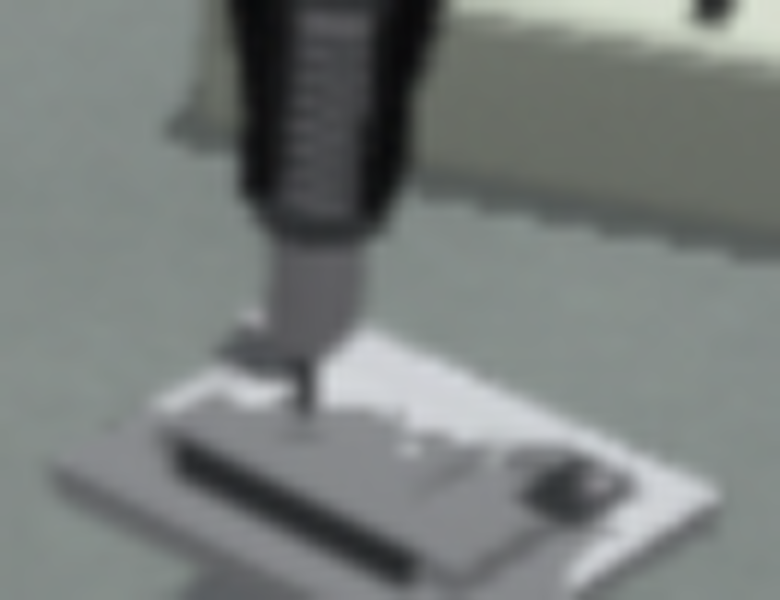

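The plunger tip (307,415) is just above the spot (303,435) and lined up to within about 0.5 mm. Lowering to feel for the spot.

Call:
apply_moves:
  motion: "0 0.0004 0.001 0 0 0 0; 0 0.0004 0.002 0 0 0 0; 0 0.0004 0.003 0 0 0 0; 0 0.0004 0.004 0 0 0 0; 0 0.0004 0.005 0 0 0 0; 0 0.0004 0.006 0 0 0 0; 0 0.0004 0.0065 0 0 0 0; 0 0.0004 0.0065 0 0 0 0"

```text
time_s: 14.15
position: [0.492, -0.188, 0.146]
tcp_rot: [[-0.092, 0.996, -0.0], [0.996, 0.092, 0.0], [0.0, -0.0, -1.0]]
force: [-0.1, -1.4, -2.5]
opening: 0.197
```

Run:
```python
from h import *
st()
im=bot.capture("side"); st()
cv2.imwrite("pics/s9.png",cv2.resize(im[130:180,315:380,::-1],None,fx=12,fy=12,interpolation=cv2.INTER_CUBIC))
```

```text
{'time_s': 14.15, 'position': [0.492, -0.188, 0.146], 'force': [-0.1379, -1.3971, -2.5305], 'moment': [-0.0781, -0.1146, 0.0351], 'opening': 0.1967}
[[-0.0924, 0.9957, -0.0001], [0.9957, 0.0924, 0.0001], [0.0001, -0.0001, -1.0]] [-33.1  29.  100.5  -0.   50.5 -38.4]
{'time_s': 14.2, 'position': [0.492, -0.188, 0.146], 'force': [-0.4111, 0.51, -3.2454], 'moment': [-0.0052, -0.0773, 0.0122], 'opening': 0.1993}
[[-0.0923, 0.9957, -0.0001], [0.9957, 0.0923, 0.0], [0.0001, -0.0, -1.0]] [-33.1  29.  100.5   0.   50.5 -38.4]
```

View pics/s9.png

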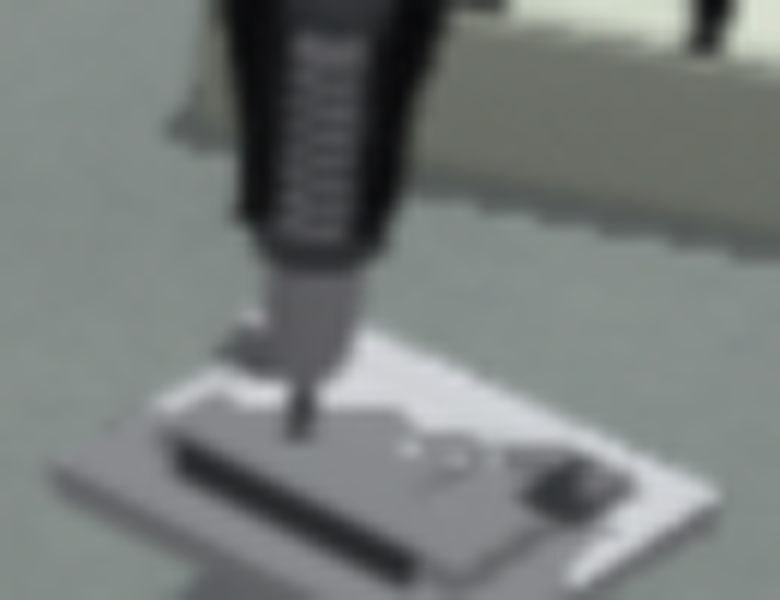

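Call:
apply_moves:
  motion: "0 0 0.0005 0 0 0 0; 0 0 0.001 0 0 0 0; 0 0 0.0015 0 0 0 0; 0 0 0.002 0 0 0 0; 0 0 0.0025 0 0 0 0; 0 0 0.003 0 0 0 0; 0 0 0.003 0 0 0 0; 0 0 0.003 0 0 0 0"

```text
time_s: 15.2
position: [0.4921, -0.188, 0.1432]
tcp_rot: [[-0.092, 0.996, 0.0], [0.996, 0.092, -0.0], [-0.0, 0.0, -1.0]]
force: [-0.2, 0.6, -0.4]
opening: 0.2
```

Run:
```python
from h import *
st()
F=[]
for i in range(4): bot.capture("side");F.append(bot.read_state()['force'])
print(np.round(F,1))
```

```text
{'time_s': 15.2, 'position': [0.4921, -0.188, 0.1432], 'force': [-0.1882, 0.5647, -0.3578], 'moment': [0.0244, -0.0929, 0.0257], 'opening': 0.1995}
[[-0.0924, 0.9957, 0.0002], [0.9957, 0.0924, -0.0002], [-0.0002, 0.0002, -1.0]] [-33.1  29.3 100.6  -0.   50.1 -38.4]
[[-1.  -0.5  0.1]
 [-0.1  0.3 -0.4]
 [ 0.6  0.8 -1.5]
 [-0.6  0.2 -1.1]]
```

Call:
apply_moves:
  motion: "0 0 0.0003 0 0 0 0; 0 0 0.0006 0 0 0 0; 0 0 0.0009 0 0 0 0; 0 0 0.0012 0 0 0 0; 0 0 0.0015 0 0 0 0; 0 0 0.0015 0 0 0 0; 0 0 0.0015 0 0 0 0; 0 0 0.0015 0 0 0 0"

```text
time_s: 16.4
position: [0.4922, -0.188, 0.1416]
tcp_rot: [[-0.092, 0.996, 0.0], [0.996, 0.092, -0.0], [-0.0, 0.0, -1.0]]
force: [-0.9, -0.6, 1.9]
opening: 0.197
```

Run:
```python
from h import *
st()
F=[]
for i in range(4): im=bot.capture("side");F.append(bot.read_state()['force'])
print(np.round(F,1))
cv2.imwrite("pics/s10.png",cv2.resize(im[130:180,315:380,::-1],None,fx=12,fy=12,interpolation=cv2.INTER_CUBIC))
```

```text
{'time_s': 16.4, 'position': [0.4922, -0.188, 0.1416], 'force': [-0.9312, -0.6104, 1.9192], 'moment': [-0.0534, -0.025, -0.0377], 'opening': 0.1972}
[[-0.0924, 0.9957, 0.0002], [0.9957, 0.0924, -0.0001], [-0.0002, 0.0002, -1.0]] [-33.1  29.4 100.7   0.   49.9 -38.4]
[[-0.5  0.4  1.5]
 [-0.1  0.3  2.7]
 [ 0.4  0.6  1.3]
 [-0.4 -0.5  1.5]]
```

View pics/s10.png

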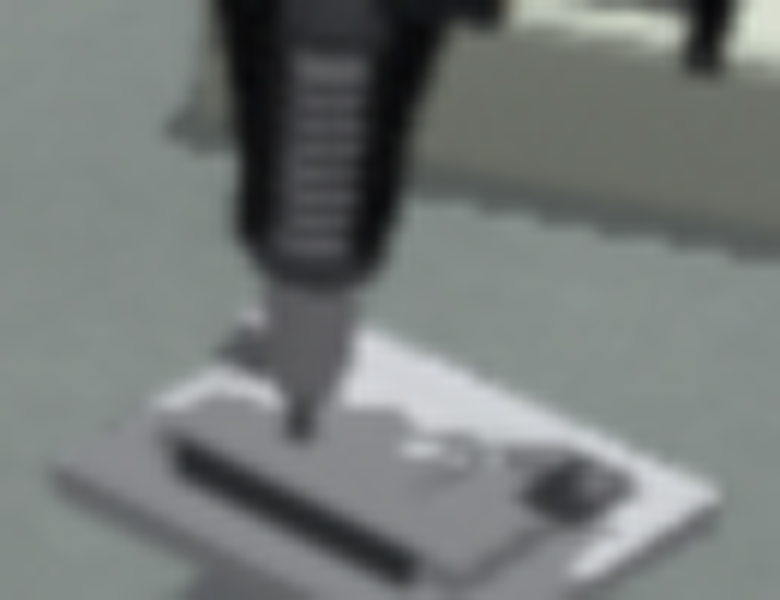

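About 4 N over the free-hanging baseline, with the point at z≈0.079. That is 5 mm below the blank's seen top, so the point is in the spot. Pressing in stages.

Call:
apply_moves:
  motion: "0 0 0.0007 0 0 0 0; 0 0 0.0014 0 0 0 0; 0 0 0.0021 0 0 0 0; 0 0 0.0028 0 0 0 0; 0 0 0.0035 0 0 0 0; 0 0 0.004 0 0 0 0; 0 0 0.004 0 0 0 0; 0 0 0.004 0 0 0 0"

```text
time_s: 17.6
position: [0.4922, -0.188, 0.1379]
tcp_rot: [[-0.092, 0.996, 0.0], [0.996, 0.092, -0.0], [-0.0, 0.0, -1.0]]
force: [0.0, 0.8, 5.8]
opening: 0.198
```

Run:
```python
from h import *
st()
F=[]
for i in range(4): im=bot.capture("side");F.append(bot.read_state()['force'])
print(np.round(F,1)); st()
cv2.imwrite("pics/s11.png",cv2.resize(im[130:180,315:380,::-1],None,fx=12,fy=12,interpolation=cv2.INTER_CUBIC))
```

```text
{'time_s': 17.6, 'position': [0.4922, -0.188, 0.1379], 'force': [0.0097, 0.7742, 5.7738], 'moment': [0.0234, 0.1081, -0.0119], 'opening': 0.1983}
[[-0.0923, 0.9957, 0.0003], [0.9957, 0.0923, -0.0002], [-0.0002, 0.0003, -1.0]] [-33.1  29.7 100.8   0.   49.4 -38.4]
[[-1.1  0.7  5.6]
 [-0.1  0.5  4.8]
 [-1.  -0.3  5.4]
 [ 0.3  0.5  5.1]]
{'time_s': 17.8, 'position': [0.4922, -0.188, 0.1379], 'force': [0.3252, 0.5021, 5.1163], 'moment': [0.0282, 0.08, -0.0216], 'opening': 0.1994}
[[-0.0924, 0.9957, 0.0004], [0.9957, 0.0924, -0.0002], [-0.0003, 0.0003, -1.0]] [-33.1  29.7 100.8   0.   49.4 -38.4]
```

View pics/s11.png

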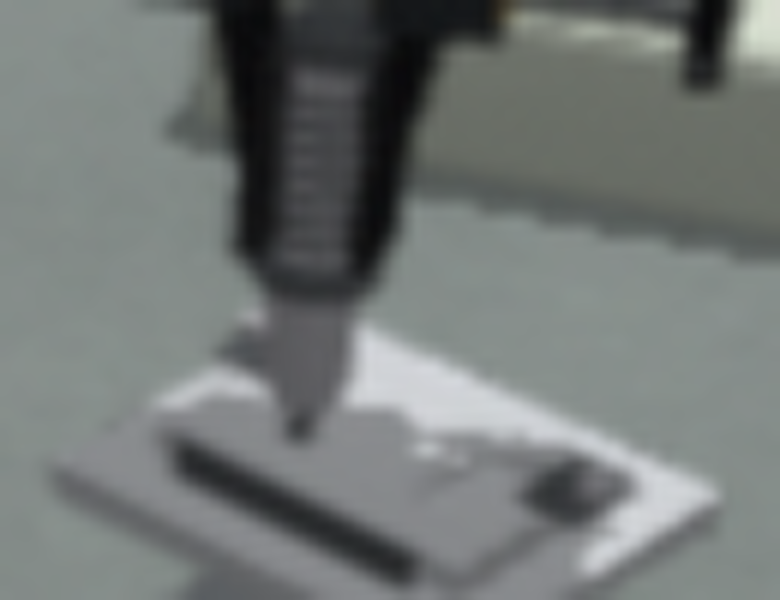

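Call:
apply_moves:
  motion: "0 0 0.0004 0 0 0 0; 0 0 0.0008 0 0 0 0; 0 0 0.0012 0 0 0 0; 0 0 0.0016 0 0 0 0; 0 0 0.0018 0 0 0 0; 0 0 0.0018 0 0 0 0; 0 0 0.0018 0 0 0 0; 0 0 0.0018 0 0 0 0"

```text
time_s: 18.8
position: [0.4922, -0.1881, 0.1366]
tcp_rot: [[-0.092, 0.996, 0.001], [0.996, 0.092, -0.0], [-0.0, 0.001, -1.0]]
force: [-1.0, 0.6, 8.3]
opening: 0.192
```

Run:
```python
from h import *
st()
F=[]
for i in range(4): im=bot.capture("side");F.append(bot.read_state()['force'])
print(np.round(F,1)); st()
```

```text
{'time_s': 18.8, 'position': [0.4922, -0.1881, 0.1366], 'force': [-1.0335, 0.5639, 8.334], 'moment': [0.068, 0.2395, 0.0046], 'opening': 0.1923}
[[-0.0925, 0.9957, 0.0006], [0.9957, 0.0925, -0.0004], [-0.0005, 0.0005, -1.0]] [-33.1  29.9 100.9  -0.   49.2 -38.4]
[[-0.8  0.4  9. ]
 [-1.7  0.3  8.7]
 [-2.2  0.2  8. ]
 [-1.2  0.1  7.7]]
{'time_s': 19.0, 'position': [0.4922, -0.1881, 0.1366], 'force': [-1.2396, 0.148, 7.6689], 'moment': [0.031, 0.1952, -0.0258], 'opening': 0.1972}
[[-0.0925, 0.9957, 0.0006], [0.9957, 0.0925, -0.0005], [-0.0005, 0.0006, -1.0]] [-33.1  29.8 100.9  -0.   49.2 -38.4]
```

About 10.5 N is near the snap peak, and puts contact at TCP z≈0.1422. Pressing another 3 mm should bring the plunger to about 9.2 mm.

Call:
apply_moves:
  motion: "0 0 0.0005 0 0 0 0; 0 0 0.001 0 0 0 0; 0 0 0.0015 0 0 0 0; 0 0 0.002 0 0 0 0; 0 0 0.0025 0 0 0 0; 0 0 0.003 0 0 0 0; 0 0 0.003 0 0 0 0; 0 0 0.003 0 0 0 0"

```text
time_s: 20.0
position: [0.4921, -0.188, 0.1326]
tcp_rot: [[-0.092, 0.996, 0.0], [0.996, 0.092, 0.0], [0.0, 0.0, -1.0]]
force: [-0.6, -0.1, 3.4]
opening: 0.201
```

Run:
```python
from h import *
st()
F=[]
for i in range(4): im=bot.capture("side");F.append(bot.read_state()['force'])
print(np.round(F,1)); st()
cv2.imwrite("pics/s12.png",cv2.resize(im[130:180,315:380,::-1],None,fx=12,fy=12,interpolation=cv2.INTER_CUBIC))
```

```text
{'time_s': 20.0, 'position': [0.4921, -0.188, 0.1326], 'force': [-0.5588, -0.1179, 3.4155], 'moment': [-0.0359, -0.103, 0.0105], 'opening': 0.2008}
[[-0.0923, 0.9957, 0.0], [0.9957, 0.0923, 0.0001], [0.0001, 0.0, -1.0]] [-33.1  30.2 101.1   0.   48.7 -38.4]
[[ 0.2 -0.3  3.2]
 [-0.8 -0.2  3.9]
 [-0.   0.1  3.3]
 [-0.  -0.2  2.8]]
{'time_s': 20.2, 'position': [0.4921, -0.188, 0.1326], 'force': [-0.0135, -0.2419, 2.8312], 'moment': [-0.0613, -0.0543, -0.0372], 'opening': 0.1945}
[[-0.0923, 0.9957, 0.0], [0.9957, 0.0923, -0.0], [-0.0, 0.0, -1.0]] [-33.1  30.2 101.1   0.   48.7 -38.4]
```

View pics/s12.png

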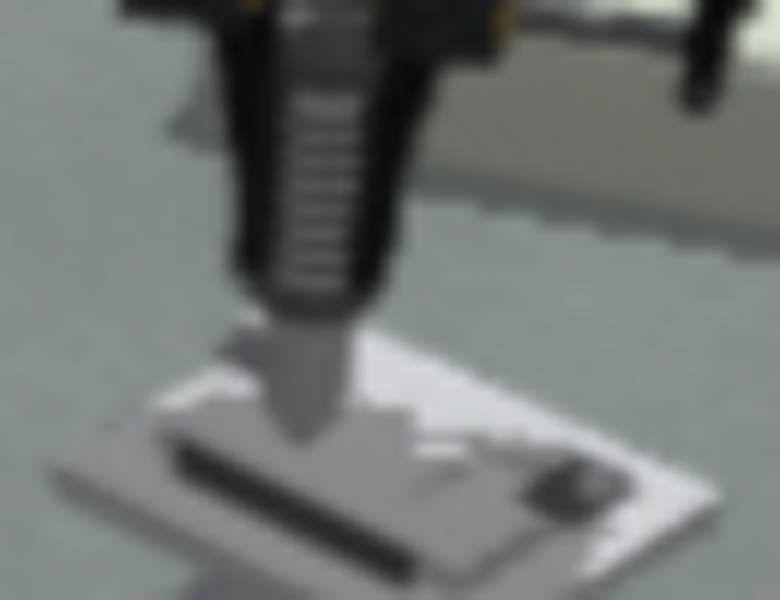

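It snapped: the force fell from 10.5 N to about 5.4 N at roughly 9.6 mm travel and held for over 0.4 s. The barrel nose now sits on the blank's surface at the spot (300,440). Lifting straight up.

Call:
apply_moves:
  motion: "0 0 -0.003 0 0 0 0; 0 0 -0.007 0 0 0 0; 0 0 -0.012 0 0 0 0; 0 0 -0.02 0 0 0 0; 0 0 -0.032 0 0 0 0; 0 0 -0.048 0 0 0 0; 0 0 -0.062 0 0 0 0; 0 0 -0.075 0 0 0 0"

```text
time_s: 21.2
position: [0.4921, -0.1879, 0.2088]
tcp_rot: [[-0.092, 0.996, 0.0], [0.996, 0.092, -0.0], [-0.0, 0.0, -1.0]]
force: [-0.0, 0.2, -2.5]
opening: 0.2
```

Run:
```python
from h import *
st();print(rel([.4895,.1,.209]),rel([.4895,.3031,.209],5.3))
p=np.array(bot.read_state()['position'])
im=bot.capture("side");print(((proj("side",[p-[0,0,.003],p-[0,0,.063]])-[315,105]+.5)*12))
cv2.imwrite("pics/s13.png",cv2.resize(im[105:155,315:380,::-1],None,fx=12,fy=12,interpolation=cv2.INTER_CUBIC))
```

```text
{'time_s': 21.2, 'position': [0.4921, -0.1879, 0.2088], 'force': [-0.0186, 0.1501, -2.5192], 'moment': [-0.0201, -0.0693, 0.0316], 'opening': 0.1995}
[[-0.0924, 0.9957, 0.0004], [0.9957, 0.0924, -0.0002], [-0.0002, 0.0004, -1.0]] [-33.1  23.7  97.    0.   59.2 -38.4]
[ 2.869e-01  2.400e-02 -2.000e-04] (array([ 4.892e-01,  4.280e-02, -3.000e-04]), array([0.02, 0.01, 0.  ]))
[[340.88050689 267.81776365]
 [319.30517828 509.35443127]]
```

View pics/s13.png

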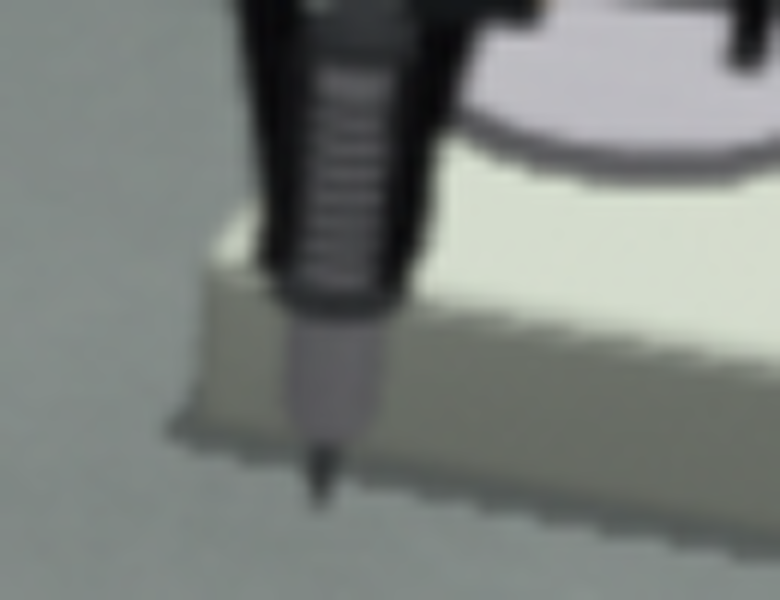

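The tip at (319,510) falls on the predicted pixel: punch straight, plunger out, no slip in the grip. Carrying it back.

Call:
apply_moves:
  motion: "0.02 0.002 0 0 0 0 0; 0.055 0.005 0 0 0 0 0; 0.095 0.008 0 0 0 0 0; 0.14 0.012 0 0 0 0 0; 0.185 0.016 0 0 0 0 0; 0.23 0.02 0 0 0 0 0; 0.275 0.024 0 0 0 0 0; 0.315 0.0275 0 0 0 0 0"

```text
time_s: 22.25
position: [0.4885, 0.131, 0.207]
tcp_rot: [[-0.093, 0.996, -0.003], [0.996, 0.093, 0.0], [0.001, -0.002, -1.0]]
force: [-0.1, -0.1, -1.7]
opening: 0.2
```

Run:
```python
from h import *
st();print(rel([.4895,.3031,.209],5.3))
```

```text
{'time_s': 22.25, 'position': [0.4885, 0.131, 0.207], 'force': [-0.1192, -0.0957, -1.7032], 'moment': [-0.0162, -0.1062, -0.043], 'opening': 0.2003}
[[-0.0934, 0.9956, -0.0025], [0.9956, 0.0934, 0.0005], [0.0007, -0.0024, -1.0]] [ 2.3 22.4 99.9  0.  57.9 -3.1]
(array([ 0.1713,  0.0171, -0.0019]), array([-0.14, -0.04,  0.06]))
```

Call:
apply_moves:
  motion: "0.04 0.0035 0 0 0 0 0; 0.08 0.007 0 0 0 0 0; 0.115 0.01 0 0 0 0 0; 0.143 0.0125 0 0 0 0 0; 0.163 0.0145 0 0 0 0 0; 0.172 0.0153 0 0 0 0 0; 0.174 0.0153 0 0 0 0 0; 0.174 0.0153 0 0 0 0 0"

```text
time_s: 23.25
position: [0.4894, 0.3022, 0.2076]
tcp_rot: [[-0.092, 0.996, -0.0], [0.996, 0.092, -0.001], [-0.001, -0.001, -1.0]]
force: [0.3, -0.2, -1.3]
opening: 0.195
```

Call:
apply_moves:
  motion: "0 0 0.01 0 0 0 0; 0 0 0.025 0 0 0 0; 0 0 0.037 0 0 0 0; 0 0 0.044 0 0 0 0; 0 0 0.045 0 0 0 0; 0 0 0.045 0 0 0 0; 0 0 0.045 0 0 0 0; 0 0 0.045 0 0 0 0"

```text
time_s: 24.25
position: [0.4897, 0.303, 0.1632]
tcp_rot: [[-0.092, 0.996, 0.001], [0.996, 0.092, 0.0], [0.0, 0.001, -1.0]]
force: [0.1, -0.4, -2.4]
opening: 0.199
```

Run:
```python
from h import *
st();print(rel([.4895,.3031,.079],5.3))
p=np.array(bot.read_state()['position'])
im=bot.capture("side");print(((proj("side",[p-[0,0,.003],p-[0,0,.063],[.4895,.3031,.07]])-[225,240]+.5)*8))
cv2.imwrite("pics/s14.png",cv2.resize(im[240:315,225:315,::-1],None,fx=8,fy=8,interpolation=cv2.INTER_CUBIC))
```

```text
{'time_s': 24.25, 'position': [0.4897, 0.303, 0.1632], 'force': [0.1085, -0.3979, -2.3934], 'moment': [-0.0113, -0.1156, -0.0436], 'opening': 0.1993}
[[-0.0924, 0.9957, 0.0008], [0.9957, 0.0924, 0.0003], [0.0002, 0.0008, -1.0]] [20.6 30.8 92.7  0.  56.5 15.3]
(array([ 0.0001, -0.0003,  0.0842]), array([ 0.05, -0.01,  0.  ]))
[[300.96382932 193.41596666]
 [311.61793388 369.58165064]
 [317.33377411 452.50195965]]
```

View pics/s14.png

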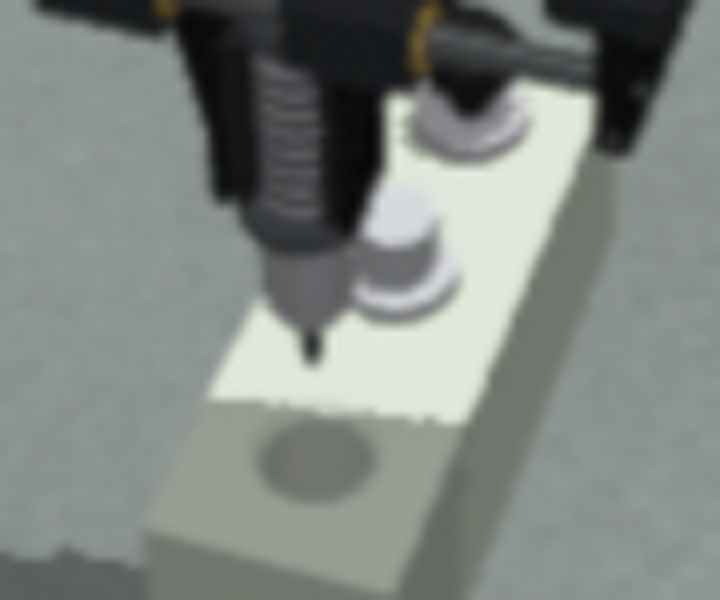

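The hole (317,460) lies right under the punch. Lowering into it.

Call:
apply_moves:
  motion: "0 0 0.006 0 0 0 0; 0 0 0.014 0 0 0 0; 0 0 0.023 0 0 0 0; 0 0 0.032 0 0 0 0; 0 0 0.041 0 0 0 0; 0 0 0.048 0 0 0 0; 0 0 0.052 0 0 0 0; 0 0 0.054 0 0 0 0"

```text
time_s: 25.3
position: [0.4895, 0.3029, 0.1085]
tcp_rot: [[-0.092, 0.996, -0.0], [0.996, 0.092, -0.0], [-0.0, -0.0, -1.0]]
force: [0.6, 0.1, -2.5]
opening: 0.198
```

Run:
```python
from h import *
st();print(rel([.4895,.3031,.079],5.3))
```

```text
{'time_s': 25.3, 'position': [0.4895, 0.3029, 0.1085], 'force': [0.6195, 0.0959, -2.465], 'moment': [-0.0515, -0.0858, 0.0369], 'opening': 0.1983}
[[-0.0924, 0.9957, -0.0001], [0.9957, 0.0924, -0.0], [-0.0, -0.0001, -1.0]] [20.6 35.3 95.   0.  49.8 15.3]
(array([ 0.0002, -0.    ,  0.0295]), array([-0.,  0.,  0.]))
```

Call:
apply_moves:
  motion: "0 0 0.005 0 0 0 0; 0 0 0.011 0 0 0 0; 0 0 0.017 0 0 0 0; 0 0 0.022 0 0 0 0; 0 0 0.026 0 0 0 0; 0 0 0.028 0 0 0 0; 0 0 0.0285 0 0 0 0; 0 0 0.0285 0 0 0 0"

```text
time_s: 26.3
position: [0.4896, 0.3029, 0.0804]
tcp_rot: [[-0.092, 0.996, 0.0], [0.996, 0.092, 0.0], [0.0, 0.0, -1.0]]
force: [0.8, 1.2, -1.6]
opening: 0.2
```

Run:
```python
from h import *
st();im=bot.capture("side");st()
cv2.imwrite("pics/s15.png",cv2.resize(im[240:315,225:315,::-1],None,fx=8,fy=8,interpolation=cv2.INTER_CUBIC))
```

```text
{'time_s': 26.3, 'position': [0.4896, 0.3029, 0.0804], 'force': [0.843, 1.2259, -1.6219], 'moment': [-0.0252, -0.1138, 0.0166], 'opening': 0.1999}
[[-0.0924, 0.9957, 0.0003], [0.9957, 0.0924, 0.0001], [0.0001, 0.0003, -1.0]] [20.6 37.8 95.9  0.  46.3 15.3]
{'time_s': 26.35, 'position': [0.4897, 0.3029, 0.0804], 'force': [0.8161, 0.0083, -1.434], 'moment': [0.0147, -0.1519, 0.0009], 'opening': 0.1965}
[[-0.0924, 0.9957, 0.0004], [0.9957, 0.0924, 0.0001], [0.0001, 0.0004, -1.0]] [20.6 37.8 95.9 -0.  46.3 15.3]
```

View pics/s15.png

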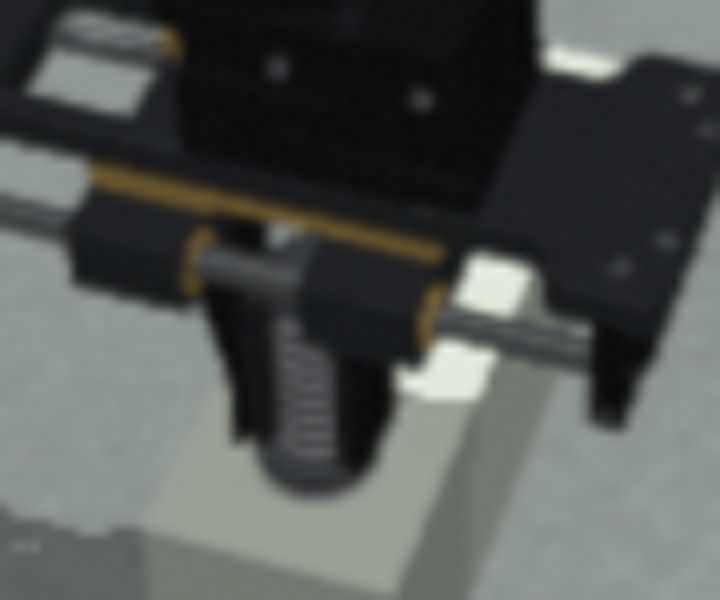

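Call:
apply_moves:
  motion: "0 0 0.0005 0 0 0 0; 0 0 0.001 0 0 0 0; 0 0 0.0013 0 0 0 0; 0 0 0.0013 0 0 0 0; 0 0 0.0013 0 0 0 0; 0 0 0.0013 0 0 0 0; 0 0 0.0013 0 0 0 0; 0 0 0.0013 0 0 0 0"

```text
time_s: 27.35
position: [0.4895, 0.3029, 0.079]
tcp_rot: [[-0.092, 0.996, 0.0], [0.996, 0.092, 0.0], [0.0, 0.0, -1.0]]
force: [-0.3, -0.2, -1.8]
opening: 0.198
```

Run:
```python
from h import *
st()
```

```text
{'time_s': 27.35, 'position': [0.4895, 0.3029, 0.079], 'force': [-0.3033, -0.2499, -1.7638], 'moment': [0.033, -0.0873, -0.0265], 'opening': 0.1984}
[[-0.0924, 0.9957, 0.0], [0.9957, 0.0924, 0.0], [0.0, 0.0, -1.0]] [20.6 37.9 95.9  0.  46.2 15.3]
```

Call:
apply_moves:
  motion: "0 0 0.0005 0 0 0 0; 0 0 0.0005 0 0 0 0; 0 0 0.0005 0 0 0 0.03; 0 0 0.0005 0 0 0 0.045; 0 0 0.0005 0 0 0 0.06; 0 0 0.0005 0 0 0 0.087; 0 0 0.0005 0 0 0 0.087; 0 0 0.0005 0 0 0 0.087"

```text
time_s: 28.35
position: [0.4928, 0.3035, 0.0784]
tcp_rot: [[-0.093, 0.996, 0.007], [0.996, 0.093, 0.002], [0.001, 0.007, -1.0]]
force: [7.8, -0.2, -9.2]
opening: 0.793
```

Call:
apply_moves:
  motion: "0 0 0 0 0 0 0.087; 0 0 0 0 0 0 0.087; 0 0 0 0 0 0 0.087; 0 0 0 0 0 0 0.087; 0 0 -0.005 0 0 0 0.087; 0 0 -0.015 0 0 0 0.087; 0 0 -0.03 0 0 0 0.087; 0 0 -0.045 0 0 0 0.087"

```text
time_s: 29.35
position: [0.4898, 0.303, 0.1249]
tcp_rot: [[-0.092, 0.996, 0.001], [0.996, 0.092, 0.0], [0.0, 0.001, -1.0]]
force: [0.7, 0.0, 0.7]
opening: 1.003
```

Call:
apply_moves:
  motion: "0 0 -0.02 0 0 0 0.087; 0 0 -0.04 0 0 0 0.087; 0 0 -0.06 0 0 0 0.087; 0 0 -0.08 0 0 0 0.087; 0 0 -0.1 0 0 0 0.087; 0 0 -0.115 0 0 0 0.087; 0 0 -0.12 0 0 0 0.087; 0 0 -0.12 0 0 0 0.087"

```text
time_s: 30.35
position: [0.4895, 0.3028, 0.2436]
tcp_rot: [[-0.092, 0.996, 0.0], [0.996, 0.092, 0.0], [0.0, 0.0, -1.0]]
force: [-0.4, 0.6, 0.2]
opening: 0.997
```

Run:
```python
from h import *
st()
a=zoom("side","s16",235,230,80,110,5);b=zoom("top","t16",155,210,100,50,6)
```

```text
{'time_s': 30.35, 'position': [0.4895, 0.3028, 0.2436], 'force': [-0.4117, 0.614, 0.1751], 'moment': [-0.0307, -0.1013, 0.0047], 'opening': 0.9974}
[[-0.0923, 0.9957, 0.0002], [0.9957, 0.0923, 0.0], [0.0, 0.0002, -1.0]] [20.6 25.  88.  -0.  67.  15.3]
```

View pics/s16.png

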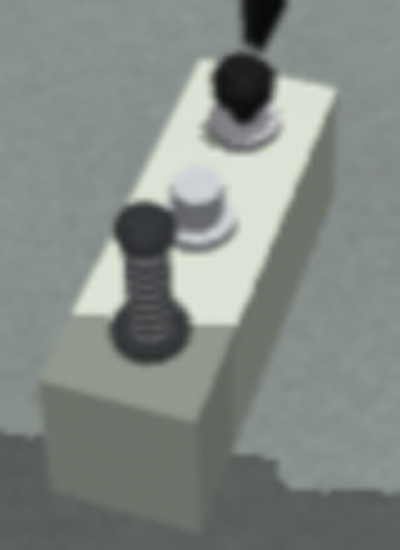

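View pics/t16.png

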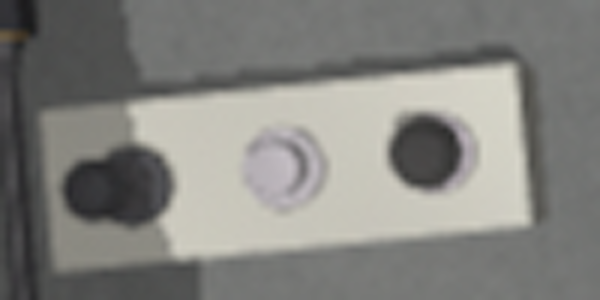

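The punch is upright in its hole, collar on the block, and the other two tools haven't moved. I'll measure its shift against the first pictures.

Run:
```python
from h import *
from scipy.optimize import minimize
for c,box in(("side",(254,268,276,304)),("top",(163,228,187,250))):
    a=cv2.imread(f"pics/{c}0.png",0); b=cv2.cvtColor(bot.capture(c),cv2.COLOR_RGB2GRAY)
    u0,v0,u1,v1=box; up=8
    dark=lambda im:np.where(cv2.resize(im[v0:v1,u0:u1],None,fx=up,fy=up,interpolation=cv2.INTER_CUBIC)<95,1.,0)
    A,B=dark(a),dark(b);h=A.shape[0]
    for n,s in(("upper/all",slice(None)),("cap half",slice(0,h//2)),("collar half",slice(h//2,h))):
        f=lambda M:np.array([M[s].nonzero()[1].mean(),M[s].nonzero()[0].mean()])/up
        print(c,n,(f(B)-f(A)).round(2),A[s].sum(),B[s].sum())
    p=np.array([.4895,.303,.1]);J=np.array([(proj(c,p+d)-proj(c,p))[0]/1. for d in(np.eye(3)*.001)]);print("px per mm",J.round(2).tolist())
d=cv2.absdiff(cv2.imread("pics/top0.png"),bot.capture("top")[:,:,::-1]);cv2.imwrite("pics/full_top.png",bot.capture("top")[:,:,::-1]);cv2.imwrite("pics/full_side.png",bot.capture("side")[:,:,::-1])
```

```text
side upper/all [0.63 0.59] 21575.0 21561.0
side cap half [0.41 0.24] 9713.0 9271.0
side collar half [0.78 0.25] 11862.0 12290.0
px per mm [[-0.47, -0.16], [-0.23, 0.37], [-0.02, -0.35]]
top upper/all [-0.26  0.75] 10908.0 11623.0
top cap half [-0.02  0.2 ] 3682.0 3190.0
top collar half [-0.29  0.5 ] 7226.0 8433.0
px per mm [[0.0, -0.43], [-0.43, 0.0], [-0.11, 0.01]]
```

View pics/full_side.png

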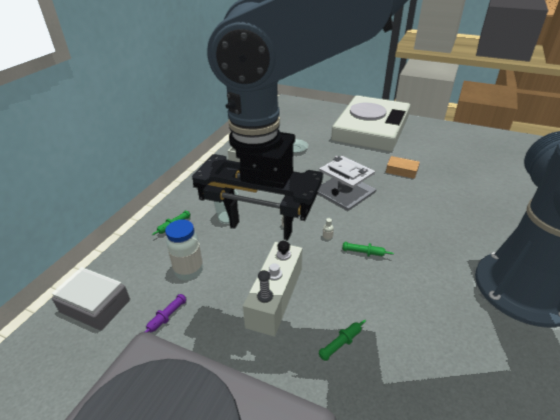

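The shift is about 1.7 mm in -x and 0.6 mm in y, inside the 6 mm limit. Nothing else in view has moved and the gripper is clear, so I'm handing in.

```bash
python3 -c "
from rig import bot
print(bot.hand_in())"
```

```text
the job is handed in; nothing more can be done
None
```

I took the punch from the +y hole of the tool block, snapped it once in the drill spot and put it back upright in the same hole. The job was handed in at about 30.5 s; no verdict was reported.

**Snap:** The force rose to about 10.5 N, then fell to about 5.4 N at roughly 9.6 mm of plunger travel. I held it there for over 0.4 s. The highest force I read was about 11 N, under the 17 N limit; readings came only between moves.

**Final checks:**
- **Punch position:** It sits upright with its collar on the block, about 1.7 mm in x and 0.6 mm in y from where it started (limit 6 mm).
- **Plunger:** I saw it fully out after lifting off the blank. In the block it hangs hidden, so I did not see it again.
- **Other tools and glassware:** The two other tools have not moved. The glassware I could see looked unmoved, but I did not measure it. In the last side picture the gripper hides one dropper bottle and part of the beaker, and I did not view the last top picture.
- **Gripper:** It is open and well clear of everything.

**Disagreement:** While the fingers were opening, the force reading briefly showed about 8 N sideways and 9 N down, and the tool moved 3 mm. It was back to zero by the next reading. I did not find the cause, but it may explain the small shift of the punch.

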